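# Close the packed tin and hold it square in the stamping corner

## Robot

A 6-joint arm with a two-finger parallel gripper is mounted at the origin on a cart in front of the work surface, level with it; the furniture and walls round the work are solid. World frame = base frame: x ahead of the robot, y to its left, z up, the work surface at z = 0. Lengths are in mm, angles in rad, forces in N, time in s.
With the tool pointing down it reaches from about 400 to 825 mm from the base axis. Payload 7 kg.
Tool frame: the origin (TCP) lies at the centre of the arm's flange, where the gripper is bolted on; the fingertips stand env.tip_reach ahead of it and the grasp point (between the pads) lies 159 mm ahead of it (env.tip_reach is the distance from the TCP to the fingertips, in mm); z points along the fingers, y is the direction in which the jaws open and shut (so a half turn about z gives the same grasp; the last joint's range is limited). The gripper opens to 88 mm and grips with 3 to 60 N. Pads are 19 mm wide; open, the fingers measure 130 mm over their backs; the gripper's body (78 mm by 193 mm) begins 47 mm behind the grasp point.
Start: joints at [1.606, 0.359, 0.012, 0, -1.224, -0.288], TCP at [168.838, 653.521, 404.661] pointing down, gripper open.
Joint ranges: [-3.07, 3.07], [-1.43, 2.12], [-1.02, 1.25], [-3.03, 1.67], [-3.05, -0], [-3.03, 3.03]. Speed limits (rad/s): [2.39, 2.39, 3.01, 3.14, 3.14, 3.14].

## Interface

Orientations are given as a unit quaternion [w, x, y, z].
In Python, from rig import env gives the robot as it stands. The module is installed in compiled form; this text tells all that it offers.
- The arm moves only by the shell command python3 -m pendant 'ROWS' [FORCE]. ROWS is JSON, a list of rows, each an object with "linear": the shift along the tool's x, y, z in m, a list of three; "roll": the turn about the tool's z in rad; "grip": the opening, from 0 (shut) to 1 (fully open). In form: [{"linear": [tx, ty, tz], "roll": roll, "grip": grip}, ...]. A call has 1 to 20 rows; each row is the pose to reach, as a shift and turn from the pose measured when the call began, along the tool's axes at that moment; what a row does not reach only later rows make up. A row lasts 1/12 s, in which the tool goes at most 41.7 mm and 7.16 degrees, less where a joint would pass 70% of its speed; a pose out of reach is approached as far as the arm can. A call with a gripper value outside its range is refused whole. The fingers move at their own pace and stop on an object; FORCE is the grip in N (left out, the last holds). Time passes only in rows, so rows that repeat a pose let the fingers close. It gives the time, the measured TCP pose, the force and the opening at its end, in the units of the state.
- env.observe(): the state, without advancing time (a new reading comes with each control period).
- env.capture(name): name is "scene" or "side" or "wrist"; returns the picture (400x640x3 uint8, blue, green, red); there is no depth.
- env.camera_model(name): a dict with "fx", "fy", "cx", "cy" (pixels), "T" (4x4, takes a point from camera to world coordinates); the wrist camera has in their place "mount" (4x4, takes a point from camera to tool coordinates, whose origin is the TCP and whose axes are the flange's). Camera axes: x right, y down, z forward; pixel columns grow to the right and rows downward; lengths in mm; the calibration is good to about 2 mm. The wrist camera is an equidistant fisheye: a pixel r from the principal point sees the ray r / f radians off the axis. A picture is of the moment at which its call begins: read the wrist's pose just before it. camera_model takes no time and is no camera call.
- env.job_done(): hands the job in, once; it reports no verdict.
The state is a dict: "time": time; "q": joint angles; "qd": joint speeds; "joint_efforts": joint torques, N m; "tool_pos": TCP position; "orientation": TCP orientation; "ft_force": force on the tool from outside, world axes, zero at the start; "wrist_torque": the same for the moment, N m; "grip_width": finger opening in mm.
Only numpy, scipy, OpenCV 4.12 (cv2) and the standard library are available. Lean on these libraries where they do the work, as an engineer would, in place of code of your own. Each camera call takes 0.05 s, during which the arm holds its last target. There are 200 camera calls.

## Task

The open green tin is packed and its lid has to be date-stamped: first lower the lid until it is fully shut, then slide the tin along the worktop into the inside corner of the aluminium corner stop, hinge side flush against the back fence and left end flush against the side fence. Finish while holding it there: keep pushing so that the tin is pressed firmly against both fences at once when your program ends, and do not let go. Leave the date stamp, tape roll and marker beside the stop where they are.

Things in the scene. Friction and masses are not known exactly. Their poses are not given: they have to be found in the camera images.
- tin_center (a point): centre of the green hinged tin, 32.5 mm above its underside. Tin axes: z up, x from its front to its hinge side, y along its length, to the left seen from the front. From this point the body reaches 56 mm to the front (-x), 60 mm to the hinge side (+x), 85 mm to either end (y); 62 mm high, 65 mm with the shut lid
- tin_lid (a joint): lid angle, rad: 0 shut, grows as it opens (starts about 1 to 1.45, limit 1.83). Hinge line along the tin's y, 61 mm behind (+x) and 30 mm above tin_center; at angle a the lid runs 119 mm from it along (-cos a, 0, sin a), 2 mm thick with a 12 mm skirt on the inner side. Stiff hinge: the lid stays where it is left; 1 to 2 N at its free edge moves it
- corner_stop: aluminium corner stop fixed to the worktop: two upright fences at right angles, 60 mm high, inner faces of smooth, slippery blue plastic, low feet and black knobs outside. Origin: inside corner of the faces at worktop height, z up. The tin goes where x < 0, y < 0. Home: tin axes along the stop's, tin centre at x = -60, y = -87 mm
- tin: the tin with lid and sweets, loose, 0.5 to 0.8 kg; origin on its underside, 32.5 mm below tin_center, same axes. The shut lid's skirt (51 to 63 mm high) stands proud: front at x = -58, ends at y = +-87.5 mm; a tongue mid-front reaches x = -63. Shut, it is too wide to grip: push it, e.g. with a finger on each side of the corner x = -58, y = -87, or drag it from the top
- back_fence: fence for the tin's hinge side, 8 mm thick; origin and axes as corner_stop; its face is the plane x = 0, from y = -6 to -156 mm, 60 mm high
- side_fence: fence for the tin's left end, 8 mm thick; origin and axes as corner_stop; its face is the plane y = 0, from x = -6 to -121 mm, 60 mm high
- date_stamp: red and black self-inking date stamp, 36 x 50 x 87 mm, standing upright to the left of the stop; origin at its underside; leave it
- clear_tape: roll of clear tape lying flat, 93 mm across, 48 mm high, farther left; origin at its underside; leave it
- marker: black felt marker, 137 mm long, 17 mm thick, lying left of the stop; origin at its underside; leave it

How it is judged:
By the outcome, as a careful person would: the job done as asked, in the order asked, and still so for the second after the job is handed in, while the arm keeps its last pose, push and grip.
It also fails if it takes over 72 s, if anything falls off the work surface, if the arm or the gripper's body presses on something with over 40 N, if the wrist force passes 120 N, or if a joint passes its speed limit or range.

## Working session

There is one attempt and no reset: what is moved stays moved. The work goes in short steps, Python scripts to look and compute and a shell command to move; the robot and the scene stay as the last step left them, time stands still between calls to the robot, and variables do not carry over. Pictures are saved under pics/ and viewed, about 8 in all and at most 12, crops included, and the job is handed in when it is done.

```bash
mkdir -p pics
python3 - <<'E'
from rig import env
import cv2,numpy as np
np.set_printoptions(precision=3,suppress=True)
s=env.observe();print(s['time'],s['tool_pos'],s['orientation'],s['grip_width'],env.tip_reach)
for n in("scene","side","wrist"):
    m=env.camera_model(n);print(n,{k:(np.array(v).round(3).tolist()) for k,v in m.items()})
    cv2.imwrite(f"pics/{n}0.png",env.capture(n))
E
```

```text
0.0 [168.758 653.348 403.715] [ 0.001  0.992 -0.126 -0.   ] 87.48750493794219 178.1
scene {'fx': 457.298, 'fy': 457.298, 'cx': 320.16, 'cy': 194.84, 'T': [[0.813, -0.414, 0.41, -19.478], [-0.582, -0.558, 0.592, -688.002], [-0.016, -0.72, -0.694, 960.475], [0.0, 0.0, 0.0, 1.0]]}
side {'fx': 367.656, 'fy': 367.656, 'cx': 310.724, 'cy': 196.968, 'T': [[-0.998, -0.024, 0.054, 466.45], [-0.059, 0.475, -0.878, 835.906], [-0.005, -0.879, -0.476, 467.585], [0.0, 0.0, 0.0, 1.0]]}
wrist {'fx': 309.707, 'fy': 309.707, 'cx': 314.315, 'cy': 197.733, 'mount': [[-0.0, -0.964, -0.267, 71.299], [1.0, -0.001, 0.001, -0.926], [-0.001, -0.267, 0.964, 19.673], [0.0, 0.0, 0.0, 1.0]]}
```

View pics/scene0.png

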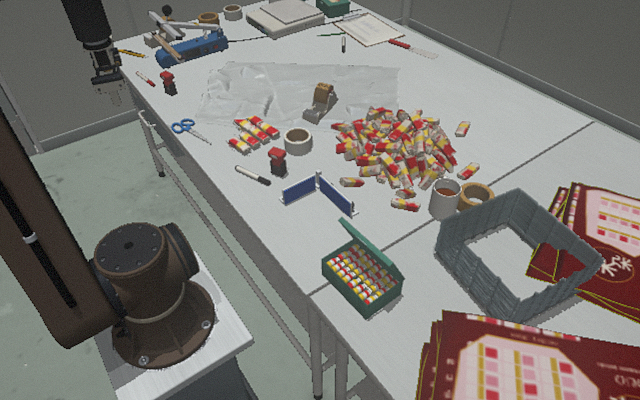

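View pics/side0.png

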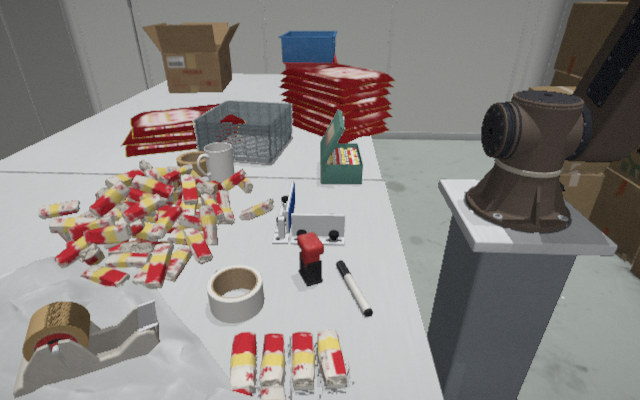

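The scene view shows the tin at about (365,270) with its lid open to the far side. The stop's corner is at about (318,185), with the stamp, tape and marker to its left. I'll enlarge that area.

Run:
```python
import cv2
a=cv2.imread('pics/scene0.png')[160:325,265:420]
b=cv2.imread('pics/side0.png')[100:260,255:385]
a=cv2.resize(a,None,fx=3.6,fy=3.6,interpolation=2); cv2.imwrite('pics/c1.png',a)
b=cv2.resize(b,None,fx=3.7,fy=3.7,interpolation=2); cv2.imwrite('pics/c2.png',b)
```

```text
(no output)
```

View pics/c1.png

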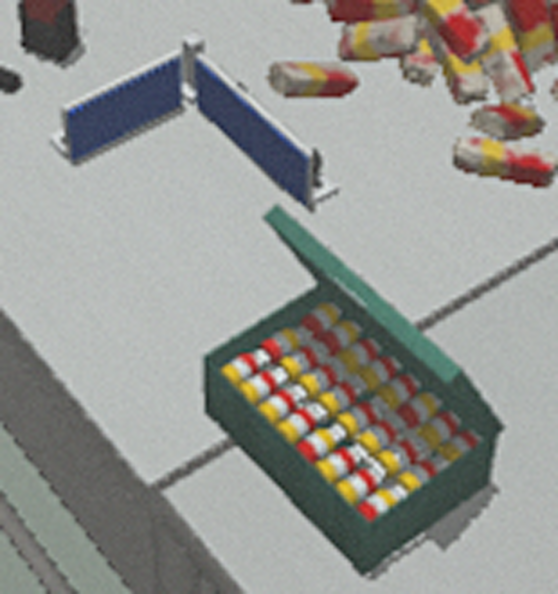

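View pics/c2.png

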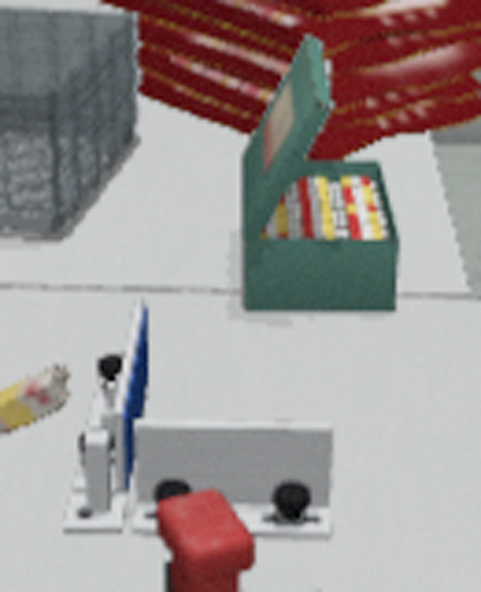

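The crops show the tin's rim and base corners, the free edge of the lid, and the ends of the blue fence faces. I'll fit the tin and stop poses to these points using the given sizes.

```bash
cat > h.py <<'E'
import numpy as np
from rig import env
np.set_printoptions(precision=2,suppress=True)
def proj(n,P):
    m=env.camera_model(n);T=np.array(m['T']);c=(np.asarray(P)-T[:3,3])@T[:3,:3]
    return np.c_[m['fx']*c[:,0]/c[:,2]+m['cx'],m['fy']*c[:,1]/c[:,2]+m['cy']]
def place(P,x,y,w):
    P=np.array(P,float);c,s=np.cos(w),np.sin(w)
    return np.c_[x+c*P[:,0]-s*P[:,1],y+s*P[:,0]+c*P[:,1],P[:,2]]
E
python3 - <<'E'
from h import *
from scipy.optimize import least_squares as L
S=lambda u,v:(265+u/3.6,160+v/3.6)
D=lambda u,v:(255+u/3.7,100+v/3.7)
sp=[((-6,0,0),S(184,103)),((-6,0,60),S(183,57)),((-121,0,60),S(66,107)),((-121,0,0),S(72,160)),((0,-6,60),S(197,62)),((0,-156,60),S(308,152)),((0,-156,0),S(312,207))]
P=[p for p,_ in sp];Q=np.array([q for _,q in sp])
r=L(lambda v:(proj('scene',place(P,*v))-Q).ravel(),[500,150,0],x_scale=[100,100,1]);print('stop',r.x);print(r.fun.reshape(-1,2))
def lid(a,y,d=119):return (61-d*np.cos(a),y,62.5+d*np.sin(a))
ts=[((-56,85,62),S(206,357)),((-56,85,0),S(207,410)),((-56,-85,0),S(370,577)),((-56,-85,62),S(365,520)),((60,-85,62),S(502,430)),((60,-85,0),S(490,487))]
td=[((-56,85,62),D(397,240)),((-56,85,0),D(395,308)),((60,85,0),D(245,308))]
def f(v):
    a=v[3]
    A=[p for p,_ in ts]+[lid(a,87),lid(a,-87)];QA=[q for _,q in ts]+[S(270,208),S(462,375)]
    B=[p for p,_ in td]+[lid(a,87),lid(a,-87)];QB=[q for _,q in td]+[D(330,98),D(313,38)]
    return np.r_[proj('scene',place(A,*v[:3]))-QA,proj('side',place(B,*v[:3]))-QB].ravel()
r=L(f,[500,0,0,1.2],x_scale=[100,100,1,1]);print('tin',r.x);print(r.fun.reshape(-1,2))
E
```

```text
stop [559.02 157.86   0.02]
[[ 0.49  0.56]
 [ 0.33 -1.35]
 [ 0.48  0.96]
 [ 0.27  0.96]
 [-0.74 -2.49]
 [ 0.46  0.84]
 [-1.29  0.33]]
tin [ 439.47 -192.66    0.04    1.07]
[[-0.77  0.08]
 [-0.69  0.4 ]
 [-1.25  0.24]
 [ 1.62  1.54]
 [-0.07 -0.07]
 [ 0.46 -1.  ]
 [ 0.27  0.71]
 [-1.18  0.35]
 [ 0.45 -0.76]
 [-0.36  0.91]
 [-0.52  0.8 ]
 [-1.79  1.08]
 [-0.61 -0.4 ]]
```

Results, all consistent with the given sizes:

| Item | x (mm) | y (mm) | Yaw (rad) | Lid angle (rad) |
|---|---|---|---|---|
| Stop corner | 559 | 158 | 0.02 | – |
| Tin | 439 | -193 | 0.04 | 1.07 |

I'll move above the tin with the jaws shut and turned to the diagonal, which also suits the corner push later.

```bash
cat >> h.py <<'E'
from scipy.spatial.transform import Rotation as R
def rot(s):
    q=s['orientation'];return R.from_quat([q[1],q[2],q[3],q[0]]).as_matrix()
def rel(*targets):
    "TIP targets (world mm) -> linear rows in m; also prints state"
    s=env.observe();M=rot(s);p=np.array(s['tool_pos']);tip=p+M[:,2]*env.tip_reach
    print('t',round(s['time'],2),'tip',tip,'yawx',np.arctan2(M[1,0],M[0,0]).round(3),'z',M[:,2],'F',np.array(s['ft_force']),'w',round(s['grip_width'],1))
    for t in targets:print(t,((M.T@(np.array(t)-tip))/1000).round(4).tolist())
def wproj(P,s):
    m=env.camera_model('wrist');M=rot(s);mt=np.array(m['mount'])
    c=((np.asarray(P)-np.array(s['tool_pos']))@M-mt[:3,3])@mt[:3,:3]
    r=np.hypot(c[:,0],c[:,1]);k=m['fx']*np.arctan2(r,c[:,2])/r
    return np.c_[k*c[:,0]+m['cx'],k*c[:,1]+m['cy']]
E
python3 -m pendant '[{"linear":[0.343,0.245,0],"roll":-1.07,"grip":0},{"linear":[0.343,0.245,0],"roll":-1.07,"grip":0},{"linear":[0.343,0.245,0],"roll":-1.07,"grip":0},{"linear":[0.343,0.245,0],"roll":-1.07,"grip":0},{"linear":[0.343,0.245,0],"roll":-1.07,"grip":0},{"linear":[0.343,0.245,0],"roll":-1.07,"grip":0},{"linear":[0.343,0.245,0],"roll":-1.07,"grip":0},{"linear":[0.343,0.245,0],"roll":-1.07,"grip":0},{"linear":[0.343,0.245,0],"roll":-1.07,"grip":0},{"linear":[0.343,0.245,0],"roll":-1.07,"grip":0},{"linear":[0.343,0.245,0],"roll":-1.07,"grip":0},{"linear":[0.504,0.743,0],"roll":-1.07,"grip":0},{"linear":[0.504,0.743,0],"roll":-1.07,"grip":0},{"linear":[0.504,0.743,0],"roll":-1.07,"grip":0},{"linear":[0.504,0.743,0],"roll":-1.07,"grip":0},{"linear":[0.504,0.743,0],"roll":-1.07,"grip":0},{"linear":[0.504,0.743,0],"roll":-1.07,"grip":0},{"linear":[0.504,0.743,0],"roll":-1.07,"grip":0},{"linear":[0.504,0.743,0],"roll":-1.07,"grip":0},{"linear":[0.504,0.743,0],"roll":-1.07,"grip":0}]' 20
python3 -c "
from h import *
import cv2
s=env.observe();cv2.imwrite('pics/w1.png',env.capture('wrist'));import json;json.dump({k:np.array(s[k]).tolist() for k in('tool_pos','orientation')},open('w1.json','w'))
print(wproj([[559,158,0]],s))
rel((471,-193,226),(471,-193,175))"
```

```text
time: 1.82
tool_pos: [461.4, -45.8, 405.0]
orientation: [0.001, 0.918, 0.397, 0.0]
ft_force: [1.1, 0.1, -0.2]
grip_width: 0.9
[[260.25   5.42]]
t 1.87 tip [461.06 -51.51 226.71] yawx 0.814 z [-0. -0. -1.] F [ 0.99 -4.59  1.45] w 0.5
(471, -193, 226) [-0.096, 0.1044, 0.0011]
(471, -193, 175) [-0.0959, 0.1043, 0.0521]
```

View pics/w1.png

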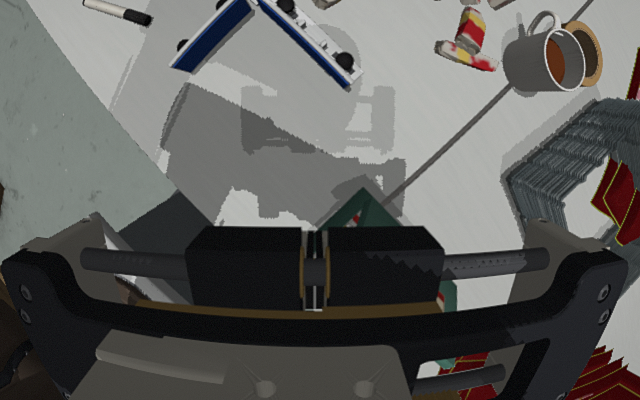

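The wrist view shows the stop at the top with its corner near (258,2). The blue fence ends meet the worktop at about (172,70) and (350,90), and the lid's left corner is near (362,188). I'll compare these with the prediction and then go above the lid.

```bash
python3 -c "
from h import *
import json
s=json.load(open('w1.json'))
print(wproj(place([[-121,0,0],[0,-156,0],[0,0,0]],559,158,.02),s))
print(wproj(place([[61-119*np.cos(1.07),87,62.5+119*np.sin(1.07)]],439.5,-192.7,.04),s))"
python3 -m pendant '[{"linear":[-0.096,0.104,0.0],"roll":0,"grip":0},{"linear":[-0.096,0.104,0.0],"roll":0,"grip":0},{"linear":[-0.096,0.104,0.0],"roll":0,"grip":0},{"linear":[-0.096,0.104,0.0],"roll":0,"grip":0},{"linear":[-0.096,0.104,0.0],"roll":0,"grip":0},{"linear":[-0.096,0.104,0.04],"roll":0,"grip":0},{"linear":[-0.096,0.104,0.04],"roll":0,"grip":0},{"linear":[-0.096,0.104,0.04],"roll":0,"grip":0}]'
python3 - <<'E'
from h import *
import cv2
cv2.imwrite('pics/s1.png',cv2.resize(env.capture('side')[60:220,240:420],None,fx=3.5,fy=3.5,interpolation=2))
T=[]
for a in(1.05,.8,.6,.4,.2,.0):T.append(tuple(place([[61-105*np.cos(a)+21.6,0,64+105*np.sin(a)]],439.5,-192.7,.04)[0].round(1)))
rel(*T)
E
```

```text
[[194.12  73.43]
 [347.91  88.9 ]
 [260.25   5.42]]
[[346.11 280.37]]
time: 2.53
tool_pos: [470.3, -192.1, 364.1]
orientation: [0.0, 0.918, 0.396, -0.003]
ft_force: [0.4, 0.1, 0.6]
grip_width: 0.8
t 2.58 tip [ 470.68 -192.64  187.58] yawx 0.815 z [-0. -0. -1.] F [ 0.3  -0.35  1.62] w 0.0
(np.float64(469.8), np.float64(-191.5), np.float64(155.1)) [0.0003, -0.0014, 0.0325]
(np.float64(448.9), np.float64(-192.3), np.float64(139.3)) [-0.0145, -0.0161, 0.0483]
(np.float64(435.4), np.float64(-192.9), np.float64(123.3)) [-0.0242, -0.0255, 0.0644]
(np.float64(425.4), np.float64(-193.3), np.float64(104.9)) [-0.0312, -0.0325, 0.0828]
(np.float64(419.2), np.float64(-193.5), np.float64(84.9)) [-0.0356, -0.0369, 0.1028]
(np.float64(417.1), np.float64(-193.6), np.float64(64.0)) [-0.037, -0.0384, 0.1237]
```

View pics/s1.png

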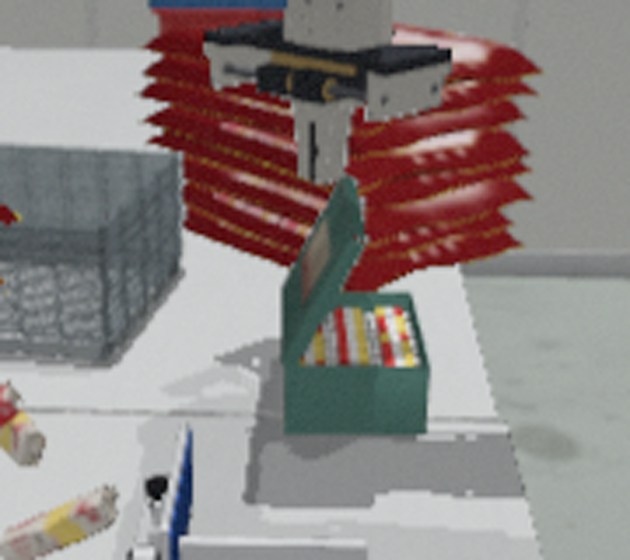

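The shut tip is just behind and above the lid's free edge, clear of the lid. Next I'll sweep the lid down along its arc.

```bash
python3 -m pendant '[{"linear":[0.0,-0.001,0.020],"roll":0,"grip":0},{"linear":[0.0,-0.001,0.032],"roll":0,"grip":0},{"linear":[-0.007,-0.008,0.040],"roll":0,"grip":0},{"linear":[-0.014,-0.016,0.048],"roll":0,"grip":0},{"linear":[-0.019,-0.021,0.056],"roll":0,"grip":0},{"linear":[-0.024,-0.025,0.064],"roll":0,"grip":0},{"linear":[-0.028,-0.029,0.073],"roll":0,"grip":0},{"linear":[-0.031,-0.032,0.083],"roll":0,"grip":0},{"linear":[-0.033,-0.035,0.093],"roll":0,"grip":0},{"linear":[-0.036,-0.037,0.102],"roll":0,"grip":0},{"linear":[-0.036,-0.038,0.107],"roll":0,"grip":0},{"linear":[-0.037,-0.038,0.112],"roll":0,"grip":0},{"linear":[-0.037,-0.038,0.112],"roll":0,"grip":0}]'
python3 -c "
from h import *
import cv2
cv2.imwrite('pics/s2.png',np.hstack([cv2.resize(env.capture('side')[90:200,280:400],(400,367),interpolation=2),cv2.resize(env.capture('scene')[210:325,300:420],(400,367),interpolation=2)]))
rel()"
```

```text
time: 3.67
tool_pos: [417.6, -193.3, 252.9]
orientation: [0.001, 0.918, 0.396, -0.002]
ft_force: [0.1, 0.3, -1.0]
grip_width: 0.7
t 3.77 tip [ 417.5  -193.92   75.64] yawx 0.815 z [-0. -0. -1.] F [ 0.54  0.49 -0.43] w 0.5
```

View pics/s2.png

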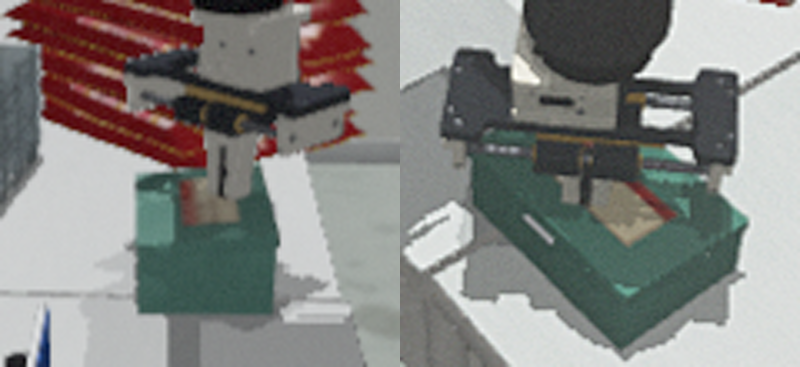

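The lid is almost flat under the tip. I'll press it down gently, watching the force.

```bash
python3 -m pendant '[{"linear":[0,0,0.004],"roll":0,"grip":0},{"linear":[0,0,0.008],"roll":0,"grip":0},{"linear":[0,0,0.011],"roll":0,"grip":0},{"linear":[0,0,0.011],"roll":0,"grip":0}]'
python3 -m pendant '[{"linear":[0,0,0.002],"roll":0,"grip":0},{"linear":[0,0,0.002],"roll":0,"grip":0}]'
python3 -m pendant '[{"linear":[0,0,0.002],"roll":0,"grip":0},{"linear":[0,0,0.002],"roll":0,"grip":0}]'; python3 -c "
from h import *
rel()"
```

```text
time: 4.1
tool_pos: [418.3, -193.4, 243.4]
orientation: [0.001, 0.918, 0.396, -0.002]
ft_force: [-3.2, 2.2, 10.3]
grip_width: 0.4
time: 4.27
tool_pos: [418.4, -193.3, 243.2]
orientation: [0.002, 0.918, 0.397, -0.002]
ft_force: [-8.7, 5.1, 27.2]
grip_width: 0.5
time: 4.43
tool_pos: [418.3, -193.3, 243.1]
orientation: [0.002, 0.918, 0.397, -0.002]
ft_force: [-9.5, 7.2, 31.6]
grip_width: 0.3
t 4.43 tip [ 417.95 -194.14   64.99] yawx 0.817 z [-0. -0. -1.] F [-9.45  7.21 31.59] w 0.3
```

The tip sits at z = 65.0 mm with about 31 N of push, so the lid is fully shut. I'll lift, open the jaws to 0.8, go above the front-right corner and look again.

```bash
python3 -m pendant '[{"linear":[0,0,-0.04],"roll":0,"grip":0},{"linear":[0,0,-0.07],"roll":0,"grip":0.3},{"linear":[0.04,-0.08,-0.07],"roll":0,"grip":0.8},{"linear":[0.04,-0.08,-0.07],"roll":0,"grip":0.8},{"linear":[0.04,-0.08,-0.07],"roll":0,"grip":0.8},{"linear":[0.04,-0.08,-0.07],"roll":0,"grip":0.8}]'|head -3
python3 -c "
from h import *
import cv2,json
a=env.capture('scene');b=env.capture('side')
cv2.imwrite('pics/sc3.png',a)
cv2.imwrite('pics/s3.png',np.hstack([cv2.resize(a[225:325,310:410],(400,400),interpolation=2),cv2.resize(b[130:230,260:360],(400,400),interpolation=2)]))
s=env.observe();cv2.imwrite('pics/w3.png',env.capture('wrist'));json.dump({k:np.array(s[k]).tolist() for k in('tool_pos','orientation')},open('w3.json','w'))
rel(tuple(place([[-55,-84,120]],439.5,-192.7,.04)[0]))"
```

```text
time: 4.93
tool_pos: [386.7, -107.4, 313.0]
orientation: [0.002, 0.917, 0.399, -0.001]
t 5.08 tip [ 387.52 -110.01  134.64] yawx 0.818 z [-0. -0. -1.] F [0.28 0.23 0.16] w 40.3
(np.float64(387.9030982053235), np.float64(-278.832222339787), np.float64(120.0)) [-0.1229, 0.1157, 0.0155]
```

View pics/s3.png

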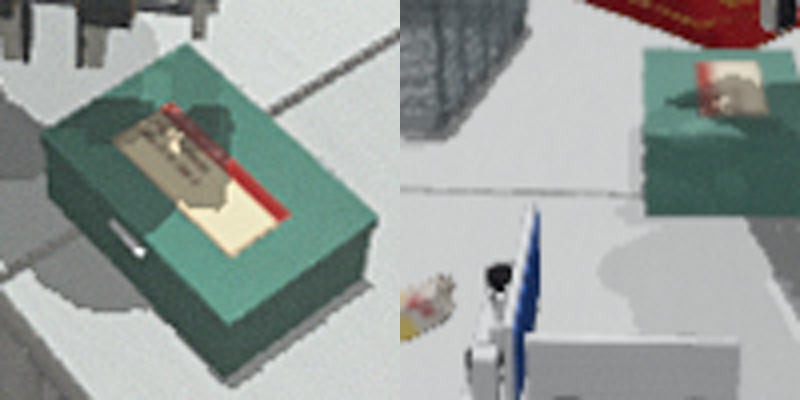

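View pics/w3.png

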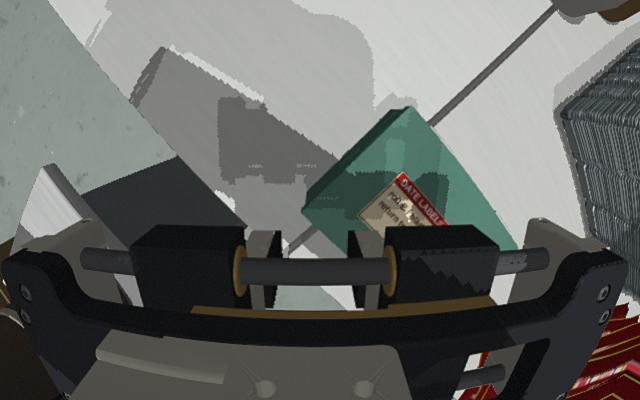

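The shut tin's lid corners read (43,135), (187,43), (378,218) and (230,325) in the scene crop. The tongue is mid-front at (125,238), spanning about 10 px. I'll refit the tin and recheck the stop.

Run:
```python
from h import *
from scipy.optimize import least_squares as L
S=lambda u,v:(310+u/4,225+v/4);D=lambda u,v:(260+(u-400)/4,130+v/4)
ts=[((-58,87.5,65),S(43,134)),((61,87.5,65),S(187,43)),((61,-87.5,65),S(378,218)),((-58,-87.5,65),S(230,326)),((-56,-85,0),S(232,385))]
td=[((60,85,0),D(645,213)),((61,87.5,65),D(642,137))]
A=[p for p,_ in ts];B=[p for p,_ in td]
f=lambda v:np.r_[proj('scene',place(A,*v))-[q for _,q in ts],proj('side',place(B,*v))-[q for _,q in td]].ravel()
r=L(f,[440,-193,.04],x_scale=[100,100,1]);print(r.x,r.fun.reshape(-1,2))
rel(*[tuple(place([p],*r.x)[0].round(1)) for p in((-55,-84,125),(-55,-84,38),(-43,-72,38))])
print(np.array(proj('side',place([[0,-156,60],[-121,0,60],[0,0,60],[-121,8,60]],559,158,.02)))-[260,130])
```

```text
[ 438.98 -193.5     0.04] [[-0.54  0.09]
 [-0.21 -0.15]
 [ 1.18 -0.08]
 [ 0.76  0.36]
 [-1.39 -0.37]
 [-0.36  0.67]
 [ 0.23 -0.97]]
t 5.08 tip [ 387.52 -110.01  134.64] yawx 0.818 z [-0. -0. -1.] F [0.28 0.23 0.16] w 40.3
(np.float64(387.7), np.float64(-279.8), np.float64(125.0)) [-0.1237, 0.1162, 0.0105]
(np.float64(387.7), np.float64(-279.8), np.float64(38.0)) [-0.1233, 0.116, 0.0975]
(np.float64(399.1), np.float64(-267.3), np.float64(38.0)) [-0.1064, 0.1158, 0.0974]
[[33.21 51.06]
 [83.55 83.57]
 [27.38 82.69]
 [83.69 85.5 ]]
```

The tin hasn't moved, and the side view confirms the stop pose to within a few mm. I'll go over the corner and down with 15 mm of clearance.

```bash
python3 -m pendant '[{"linear":[-0.124,0.116,0.0],"roll":0,"grip":0.8},{"linear":[-0.124,0.116,0.0],"roll":0,"grip":0.8},{"linear":[-0.124,0.116,0.0],"roll":0,"grip":0.8},{"linear":[-0.124,0.116,0.0],"roll":0,"grip":0.8},{"linear":[-0.124,0.116,0.0],"roll":0,"grip":0.8},{"linear":[-0.124,0.116,0.03],"roll":0,"grip":0.8},{"linear":[-0.124,0.116,0.06],"roll":0,"grip":0.8},{"linear":[-0.124,0.116,0.09],"roll":0,"grip":0.8},{"linear":[-0.124,0.116,0.097],"roll":0,"grip":0.8},{"linear":[-0.124,0.116,0.097],"roll":0,"grip":0.8}]'
python3 -c "
from h import *
T=[tuple(place([p],*v)[0].round(1)) for p,v in(((-42,-71,38),(439,-193.5,.04)),((-40,-69,38),(439,-193.5,.04)),((-40,-69,38),(485,10,.02)),((-40,-69,38),(491,58,.02)),((-40,-69,38),(500.5,70,.02)))]
rel(*T)
import cv2
cv2.imwrite('pics/s4.png',cv2.resize(env.capture('scene')[200:340,300:440],(560,560),interpolation=2))"
```

```text
time: 5.92
tool_pos: [386.5, -280.1, 214.2]
orientation: [0.0, 0.918, 0.397, -0.004]
ft_force: [-1.1, -1.4, 1.3]
grip_width: 70.3
t 5.92 tip [ 385.1  -280.78   36.15] yawx 0.816 z [-0.01 -0.   -1.  ] F [-1.12 -1.42  1.3 ] w 70.3
(np.float64(399.9), np.float64(-266.1), np.float64(38.0)) [0.0208, 0.0007, -0.002]
(np.float64(401.8), np.float64(-264.0), np.float64(38.0)) [0.0236, 0.0007, -0.002]
(np.float64(446.4), np.float64(-59.8), np.float64(38.0)) [0.2029, -0.1068, -0.0031]
(np.float64(452.4), np.float64(-11.8), np.float64(38.0)) [0.242, -0.1353, -0.0033]
(np.float64(461.9), np.float64(0.2), np.float64(38.0)) [0.2573, -0.1366, -0.0034]
```

View pics/s4.png

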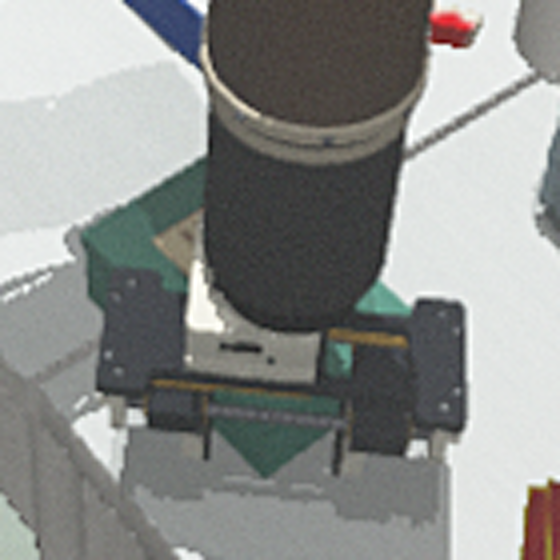

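The fingers straddle the tin's front-right corner, one on each side. I'll push slowly toward the stop, steering clear of the back fence's end.

```bash
python3 -m pendant '[{"linear":[0.015,0,-0.002],"roll":0,"grip":0.8},{"linear":[0.022,0.001,-0.002],"roll":0,"grip":0.8},{"linear":[0.034,-0.006,-0.002],"roll":0,"grip":0.8},{"linear":[0.046,-0.013,-0.002],"roll":0,"grip":0.8},{"linear":[0.059,-0.021,-0.002],"roll":0,"grip":0.8},{"linear":[0.072,-0.029,-0.002],"roll":0,"grip":0.8},{"linear":[0.085,-0.036,-0.002],"roll":0,"grip":0.8},{"linear":[0.098,-0.044,-0.002],"roll":0,"grip":0.8},{"linear":[0.111,-0.052,-0.002],"roll":0,"grip":0.8},{"linear":[0.124,-0.060,-0.003],"roll":0,"grip":0.8},{"linear":[0.137,-0.067,-0.003],"roll":0,"grip":0.8},{"linear":[0.150,-0.075,-0.003],"roll":0,"grip":0.8},{"linear":[0.163,-0.083,-0.003],"roll":0,"grip":0.8},{"linear":[0.174,-0.089,-0.003],"roll":0,"grip":0.8},{"linear":[0.174,-0.089,-0.003],"roll":0,"grip":0.8}]' 50
python3 -c "
from h import *
T=[tuple(place([p],*v)[0].round(1)) for p,v in(((-40,-69,38),(485,10,.02)),((-40,-69,38),(491,58,.02)),((-40,-69,38),(500.5,70,.02)))]
rel(*T)
import cv2
cv2.imwrite('pics/s5.png',np.hstack([cv2.resize(env.capture('scene')[150:290,260:400],(400,400),interpolation=2),cv2.resize(env.capture('side')[120:270,250:400],(400,400),interpolation=2)]))"
```

```text
time: 7.22
tool_pos: [442.9, -90.9, 219.5]
orientation: [0.002, 0.917, 0.398, -0.001]
ft_force: [-0.0, -0.3, -0.6]
grip_width: 70.7
t 7.22 tip [442.72 -91.64  41.43] yawx 0.819 z [-0. -0. -1.] F [-0.04 -0.25 -0.6 ] w 70.7
(np.float64(446.4), np.float64(-59.8), np.float64(38.0)) [0.0258, -0.0191, 0.0033]
(np.float64(452.4), np.float64(-11.8), np.float64(38.0)) [0.065, -0.0474, 0.0031]
(np.float64(461.9), np.float64(0.2), np.float64(38.0)) [0.0802, -0.0487, 0.003]
```

View pics/s5.png

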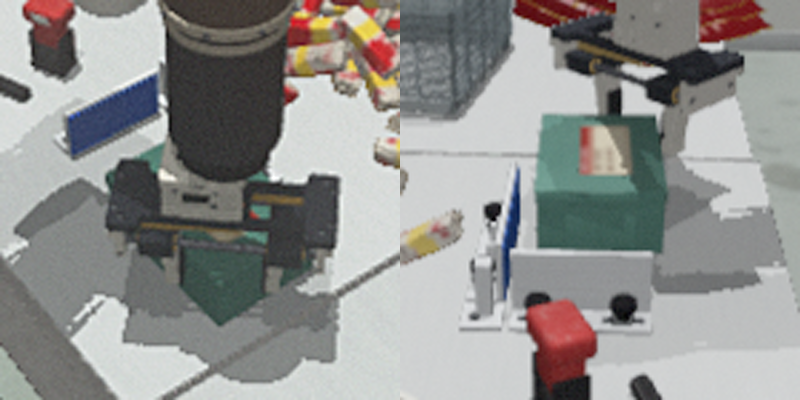

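The tin travels with the fingers. In the side view its left-end base corners are at (537,248) and (662,250), clear of the back fence. I'll check its yaw from those two points.

```bash
python3 - <<'E'
from h import *
m=env.camera_model('side');T=np.array(m['T'])
P=[]
for u,v in((137,248),(262,250)):
    d=T[:3,:3]@[(250+u/2.667-m['cx'])/m['fx'],(120+v/2.667-m['cy'])/m['fy'],1];k=-T[2,3]/d[2];P.append((T[:3,3]+k*d)[:2])
P=np.array(P);e=P[0]-P[1];print(P,np.linalg.norm(e),np.arctan2(e[1],e[0]))
E
python3 -m pendant '[{"linear":[0.012,-0.009,0.003],"roll":0,"grip":0.8},{"linear":[0.024,-0.018,0.003],"roll":0,"grip":0.8},{"linear":[0.034,-0.025,0.003],"roll":0,"grip":0.8},{"linear":[0.044,-0.032,0.003],"roll":0,"grip":0.8},{"linear":[0.053,-0.039,0.003],"roll":0,"grip":0.8},{"linear":[0.060,-0.044,0.003],"roll":0,"grip":0.8},{"linear":[0.060,-0.044,0.003],"roll":0,"grip":0.8}]'
python3 -c "
from h import *
T=[tuple(place([p],*v)[0].round(1)) for p,v in(((-40,-69,38),(491,58,.02)),((-40,-69,38),(500.5,70,.02)))]
rel(*T)"
```

```text
[[537.88  57.91]
 [422.33  55.67]] 115.57812879497564 0.019359413933909303
time: 7.9
tool_pos: [451.5, -17.8, 216.2]
orientation: [0.001, 0.917, 0.398, -0.001]
ft_force: [-0.3, -0.4, -0.2]
grip_width: 70.0
t 7.9 tip [451.27 -18.4   38.06] yawx 0.819 z [-0. -0. -1.] F [-0.3  -0.44 -0.18] w 70.0
(np.float64(452.4), np.float64(-11.8), np.float64(38.0)) [0.0056, -0.0037, 0.0]
(np.float64(461.9), np.float64(0.2), np.float64(38.0)) [0.0209, -0.0049, -0.0]
```

The tin's yaw is 0.019 rad, the same as the stop's, and the measured edge of 115.6 mm agrees with the 116 mm given. Now the final approach, in small steps with a force check on each.

```bash
python3 -m pendant '[{"linear":[0.006,-0.004,0],"roll":0,"grip":0.8},{"linear":[0.011,-0.004,0],"roll":0,"grip":0.8},{"linear":[0.015,-0.005,0],"roll":0,"grip":0.8},{"linear":[0.018,-0.005,0],"roll":0,"grip":0.8},{"linear":[0.018,-0.005,0],"roll":0,"grip":0.8}]'
python3 -m pendant '[{"linear":[0.002,0,0],"roll":0,"grip":0.8},{"linear":[0.003,0,0],"roll":0,"grip":0.8},{"linear":[0.003,0,0],"roll":0,"grip":0.8}]'
python3 -c "
from h import *
rel()
import cv2
cv2.imwrite('pics/s6.png',np.hstack([cv2.resize(env.capture('scene')[130:270,250:390],(400,400),interpolation=2),cv2.resize(env.capture('side')[150:270,250:370],(400,400),interpolation=2)]))"
```

```text
time: 8.32
tool_pos: [459.1, -1.9, 215.6]
orientation: [0.001, 0.917, 0.398, -0.004]
ft_force: [-5.8, -4.8, 5.0]
grip_width: 69.9
time: 8.57
tool_pos: [459.8, -1.0, 215.3]
orientation: [0.002, 0.918, 0.398, -0.006]
ft_force: [-6.0, -8.1, 8.2]
grip_width: 70.1
t 8.57 tip [458.08  -2.38  37.23] yawx 0.818 z [-0.01 -0.01 -1.  ] F [-6.01 -8.08  8.18] w 70.1
```

View pics/s6.png

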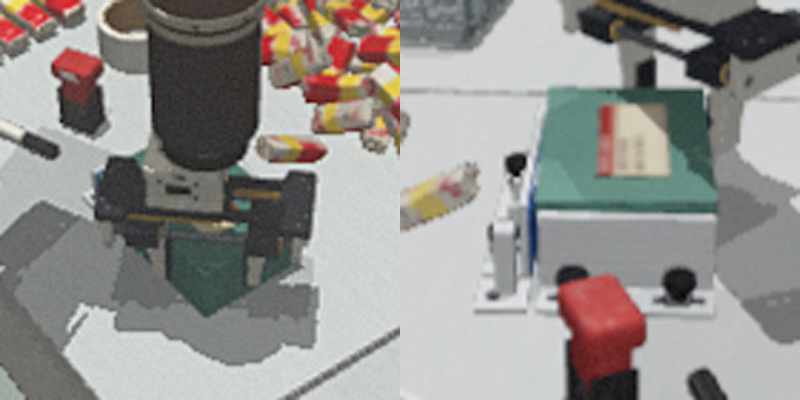

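The tin is at both fences and force is building: Fx -6 N and Fy -8 N. I'll push harder and compare the motion with the force.

```bash
for i in 1 2 3; do python3 -m pendant '[{"linear":[0.0015,0,0],"roll":0,"grip":0.8},{"linear":[0.003,0,0],"roll":0,"grip":0.8},{"linear":[0.003,0,0],"roll":0,"grip":0.8}]'|grep -v orient; done; python3 -c "
from h import *
rel()"
```

```text
time: 8.92
tool_pos: [460.5, -0.3, 215.1]
ft_force: [-7.1, -8.4, 10.0]
grip_width: 69.9
time: 9.17
tool_pos: [461.2, 0.5, 215.0]
ft_force: [-6.4, -9.9, 11.4]
grip_width: 69.8
time: 9.42
tool_pos: [461.9, 1.2, 214.8]
ft_force: [-7.8, -9.9, 10.8]
grip_width: 70.2
t 9.42 tip [457.87  -1.5   36.78] yawx 0.816 z [-0.02 -0.02 -1.  ] F [-7.82 -9.86 10.8 ] w 70.2
```

The tip no longer moves, so the tin is seated. Each call re-bases its target, so the force stays near 10 N per axis. One larger step, eased slightly upward, should raise it.

```bash
python3 -m pendant '[{"linear":[0.003,0,-0.0005],"roll":0,"grip":0.8},{"linear":[0.006,0,-0.001],"roll":0,"grip":0.8},{"linear":[0.008,0,-0.001],"roll":0,"grip":0.8},{"linear":[0.008,0,-0.001],"roll":0,"grip":0.8},{"linear":[0.008,0,-0.001],"roll":0,"grip":0.8}]'|grep -v orient;  python3 -c "
from h import *
rel();print(wproj([[0,0,0]],env.observe())[0][:0])
import cv2
a=env.capture('scene');b=env.capture('side')
cv2.imwrite('pics/s7.png',np.hstack([cv2.resize(a[160:270,250:360],(400,400),interpolation=2),cv2.resize(b[160:260,270:370],(400,400),interpolation=2)]))
print(proj('side',place([[-118,.5,65],[1,.5,65],[1,-174.5,65],[-118,-174.5,65]],559,158,.02)).round(1))
rel()"
```

```text
time: 9.83
tool_pos: [463.8, 4.2, 214.7]
ft_force: [-13.0, -15.2, 14.3]
grip_width: 70.0
t 9.83 tip [457.92   0.59  36.7 ] yawx 0.813 z [-0.03 -0.02 -1.  ] F [-12.95 -15.19  14.25] w 70.0
[]
[[342.2 211.7]
 [286.8 210.8]
 [293.4 176.2]
 [339.7 176.7]]
t 9.93 tip [457.9    0.58  36.72] yawx 0.813 z [-0.03 -0.02 -1.  ] F [-13.32 -14.7   13.68] w 70.4
```

I've used all 12 pictures, so from here I check by image code and numbers. The earlier side crop showed a thin blue strip at the hinge side, which could be a gap. I'll measure it as a character map.

Run:
```python
from h import *
import cv2
def cmap(im,r0,r1,c0,c1,st=1):
    hsv=cv2.cvtColor(im,cv2.COLOR_BGR2HSV)
    for r in range(r0,r1,st):
        print(r,''.join('B' if h>100 and h<135 and s>90 else 'G' if 60<h<=100 and s>60 else 'k' if v<60 else '.' for h,s,v in hsv[r,c0:c1]))
b=env.capture('side');cmap(b,172,240,282,352,3)
print(proj('side',place([[0,-6,60],[0,-6,0],[0,-156,60],[0,-156,0],[-6,8,60],[-121,8,60]],559,158,.02)).round(1).tolist())
```

```text
172 .......................................kkkkk.........kkkkkkkkkk.......
175 .......................................kkkkk..............kkkkk.......
178 .............GGGGGGGGGGGGGGGGGGGGGGGGGGGGGGGGGGGGGGGGGGGGGG...........
181 .............GGGGGGGGGGGGGGG....................GGGGGGGGGGG...........
184 ............GGGGGGGGGGGGGGG......................GGGGGGGGGGG..........
187 ...........GGGGGGGGGGGGGGGG......................GGGGGGGGGGGk.........
190 ...........GGGGGGGGGGGGGGG.......................GGGGGGGGGGG..........
193 ...........GGGGGGGGGGGGGGG.......................GGGGGGGGGGG..........
196 ..........GGGGGGGGGGGGGGGG.......................GGGGGGGGGGGG.........
199 kkkkkk....GGGGGGGGGGGGGGGG.......................GGGGGGGGGGGG.........
202 ..kk.....GGGGGGGGGGGGGGGG........................GGGGGGGGGGGG.........
205 .........GGGGGGGGGGGGGGGGGGGGGGGGGGGGGGGGGGGGGGGGGGGGGGGGGGGG.........
208 .......GGGGGGGGGGGGGGGGGGGGGGGGGGGGGGGGGGGGGGGGGGGGGGGGGGGGGGG........
211 .......BGGGGGGGGGGGGGGGGGGGGGGGGGGGGGGGGGGGGGGGGGGGGGGGGGGGGGG........
214 .......BG.............................................................
217 .......BG.............................................................
220 .......BG.............................................................
223 .......BB.............................................................
226 .......BB.............................................................
229 .......B..............................................................
232 ................kkkkkkkk........................kkkkkkkk..............
235 ...............................................kkkkkkkkkk.............
238 .................................................kkkkk................
[[287.6, 211.3], [288.6, 234.2], [293.2, 181.1], [293.9, 201.8], [289.8, 214.7], [343.7, 215.5]]
```

The lid's hinge edge is now at column 289, against a fence face at about 288. Its front edge is about 1 px inside the side fence end, as expected at home, so it is seated to about 1 mm. Next I'll remove the 14 N down-drag and press a bit harder, to see whether anything still moves.

```bash
python3 -m pendant '[{"linear":[0.003,0,-0.001],"roll":0,"grip":0.8},{"linear":[0.006,0,-0.002],"roll":0,"grip":0.8},{"linear":[0.009,0,-0.003],"roll":0,"grip":0.8},{"linear":[0.010,0,-0.003],"roll":0,"grip":0.8},{"linear":[0.010,0,-0.003],"roll":0,"grip":0.8},{"linear":[0.010,0,-0.003],"roll":0,"grip":0.8}]'|grep -v orient;  python3 -c "
from h import *
rel()
import cv2
b=env.capture('side');hsv=cv2.cvtColor(b,cv2.COLOR_BGR2HSV)
for r in (179,187,193,199,207,209,211,213,217,223):print(r,''.join('B' if h>100 and h<135 and s>90 else 'G' if 60<h<=100 and s>60 else 'k' if v<60 else '.' for h,s,v in hsv[r,282:352]))
"
```

```text
time: 10.48
tool_pos: [465.7, 6.6, 215.2]
ft_force: [-10.3, -28.0, 6.1]
grip_width: 70.5
t 10.48 tip [457.04   1.52  37.4 ] yawx 0.81 z [-0.05 -0.03 -1.  ] F [-10.32 -27.98   6.06] w 70.5
179 .............GGGGGGGGGGGGGGGGGGGGGGGGGGGGGGGGGGGGGGGGGGGGGG...........
187 ...........GGGGGGGGGGGGGGGG......................GGGGGGGGGGGG.........
193 ..........GGGGGGGGGGGGGGGG.......................GGGGGGGGGGG..........
199 kkkkkk....GGGGGGGGGGGGGGGG.......................GGGGGGGGGGGG.........
207 ........GGGGGGGGGGGGGGGGGGGGGGGGGGGGGGGGGGGGGGGGGGGGGGGGGGGGG.........
209 .......GGGGGGGGGGGGGGGGGGGGGGGGGGGGGGGGGGGGGGGGGGGGGGGGGGGGGGG........
211 .......GGGGGGGGGGGGGGGGGGGGGGGGGGGGGGGGGGGGGGGGGGGGGGGGGGGGGGG........
213 ......BBG................................G.....GGGGGGGGGGGGGG.........
217 .......BG.............................................................
223 .......BG.............................................................
```

Nothing moved in the image, so the tin is seated, firmly at the side fence (28 N). Fx is only 10 N, so I'll shift the push toward the back fence.

```bash
python3 -m pendant '[{"linear":[0.004,0.002,-0.001],"roll":0,"grip":0.8},{"linear":[0.008,0.004,-0.001],"roll":0,"grip":0.8},{"linear":[0.012,0.005,-0.002],"roll":0,"grip":0.8},{"linear":[0.012,0.005,-0.002],"roll":0,"grip":0.8},{"linear":[0.012,0.005,-0.002],"roll":0,"grip":0.8},{"linear":[0.012,0.005,-0.002],"roll":0,"grip":0.8}]'|grep -v orient;  python3 -c "
from h import *
rel()
import cv2
b=env.capture('side');hsv=cv2.cvtColor(b,cv2.COLOR_BGR2HSV)
for r in (179,187,193,199,207,209,211,213,217,223):print(r,''.join('B' if h>100 and h<135 and s>90 else 'G' if 60<h<=100 and s>60 else 'k' if v<60 else '.' for h,s,v in hsv[r,282:352]))
"
```

```text
time: 11.03
tool_pos: [470.1, 7.5, 214.1]
ft_force: [-24.7, -15.3, 16.9]
grip_width: 70.1
t 11.03 tip [457.88   0.94  36.55] yawx 0.807 z [-0.07 -0.04 -1.  ] F [-24.74 -15.31  16.92] w 70.1
179 .............GGGGGGGGGGGGGGGGGGGGGGGGGGGGGGGGGGGGGGGGGGGGGG...........
187 ...........GGGGGGGGGGGGGGG.......................GGGGGGGGGGG..........
193 ..........GGGGGGGGGGGGGGGG.......................GGGGGGGGGGG..........
199 kkkkkk...GGGGGGGGGGGGGGGG........................GGGGGGGGGGG..........
207 ........GGGGGGGGGGGGGGGGGGGGGGGGGGGGGGGGGGGGGGGGGGGGGGGGGGGGG.........
209 .......GGGGGGGGGGGGGGGGGGGGGGGGGGGGGGGGGGGGGGGGGGGGGGGGGGGGGG.........
211 .......GGGGGGGGGGGGGGGGGGGGGGGGGGGGGGGGGGGGGGGGGGGGGGGGGGGGGG.........
213 .......GG..................................G..GGGGGGGGGGGGGG..........
217 .......BG.............................................................
223 .......BG.............................................................
```

Both axes are now loaded (Fx 25 N, Fy 15 N) and the tin is static to under a pixel. One last balanced push with more lift will reduce the down-drag, then I'll check that it holds.

```bash
python3 -m pendant '[{"linear":[0.005,0.001,-0.002],"roll":0,"grip":0.8},{"linear":[0.010,0.002,-0.003],"roll":0,"grip":0.8},{"linear":[0.014,0.003,-0.004],"roll":0,"grip":0.8},{"linear":[0.014,0.003,-0.004],"roll":0,"grip":0.8},{"linear":[0.014,0.003,-0.004],"roll":0,"grip":0.8},{"linear":[0.014,0.003,-0.004],"roll":0,"grip":0.8},{"linear":[0.014,0.003,-0.004],"roll":0,"grip":0.8},{"linear":[0.014,0.003,-0.004],"roll":0,"grip":0.8}]'|grep -v orient;  python3 -c "
from h import *
rel()
import cv2
for i in range(10):b=env.capture('side')
hsv=cv2.cvtColor(b,cv2.COLOR_BGR2HSV)
for r in (179,187,193,199,207,209,211,213,217,223):print(r,''.join('B' if h>100 and h<135 and s>90 else 'G' if 60<h<=100 and s>60 else 'k' if v<60 else '.' for h,s,v in hsv[r,282:352]))
rel()"
```

```text
time: 11.75
tool_pos: [473.7, 9.8, 214.1]
ft_force: [-24.5, -24.4, 13.3]
grip_width: 70.0
t 11.75 tip [457.26   1.4   36.94] yawx 0.804 z [-0.09 -0.05 -0.99] F [-24.47 -24.45  13.31] w 70.0
179 .............GGGGGGGGGGGGGGGGGGGGGGGGGGGGGGGGGGGGGGGGGGGGGG...........
187 ...........GGGGGGGGGGGGGGG......................GGGGGGGGGGGG..........
193 ..........GGGGGGGGGGGGGGGG......................GGGGGGGGGGGG..........
199 kkkkkk...GGGGGGGGGGGGGGGG.......................GGGGGGGGGGGG..........
207 .......GGGGGGGGGGGGGGGGGGGGGGGGGGGGGGGGGGGGGGGGGGGGGGGGGGGGGG.........
209 .......GGGGGGGGGGGGGGGGGGGGGGGGGGGGGGGGGGGGGGGGGGGGGGGGGGGGGG.........
211 .......GGGGGGGGGGGGGGGGGGGGGGGGGGGGGGGGGGGGGGGGGGGGGGGGGGGGGG.........
213 .......GG......................................GGGGGGGGGGGGG..........
217 .......GG.............................................................
223 .......GG.............................................................
t 12.25 tip [457.28   1.45  36.94] yawx 0.804 z [-0.09 -0.05 -0.99] F [-22.92 -24.17  13.1 ] w 70.2
```

The blue strip has vanished, so the hinge side is flush. The forces hold at about 23 N and 24 N with no creep over 0.5 s. I'll hand the job in.

```bash
python3 -c "
from rig import env
env.job_done();s=env.observe();print(s['time'],s['ft_force'])"
```

```text
the job is handed in; nothing more can be done
the job is handed in; nothing more can be done
```

I closed the lid, pushed the tin into the corner stop, and handed the job in at about 12.3 s with the arm still pressing it against both fences.

- **Lid:** I swept it down along its arc and pressed it shut. The fingertips stopped at 65.0 mm, the height of the shut lid, with about 31 N of push.
- **Tin:** I pushed it with one finger on each side of its front-right corner, on a path that kept the stamp, tape and marker out of the way.
- **Final hold:** The wrist read about 23 N toward the back fence and 24 N toward the side fence, steady over 0.5 s.
- **Flush check:** In the last side-camera check, the blue strip at the hinge side had gone. The lid's front edge was within about 1 px of its expected home position.

**What disagreed or went unchecked:**
- The fingers dragged down on the tin with about 13 N, and the tool tilted about 0.1 rad while pressing.
- The measured tip x was about 4.5 mm short of my estimate. I put this down to the tilt and to error in the stop's measured pose.
- The 12-picture limit ran out before the final push, so the seating was judged from forces and a colour map of the side camera. For the same reason, I did not look at the stamp, tape and marker again after that.

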